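# Scrap the dog ring and ease the sprung flap shut

## Robot

A 6-joint arm with a two-finger parallel gripper is mounted at the origin on the work surface. World frame = base frame: x ahead of the robot, y to its left, z up, the work surface at z = 0. Lengths are in m, angles in rad, forces in N, time in s.
With the tool pointing down it reaches from about 0.375 to 0.975 m from the base axis. Payload 3.8 kg.
Tool frame: the origin (TCP) lies on the centre line of the jaws, within the pads' length; the fingertips stand 17 mm ahead of it and the grasp point (between the pads) lies 2 mm behind it (bot.tip_extent is the distance from the TCP to the fingertips, in m); z points along the fingers, y is the line along which they close (so a half turn about z gives the same grasp; the last joint's range is limited). The gripper opens to 85 mm and grips with 20 to 120 N. Pads are 22 mm wide; open, the fingers measure 114 mm over their backs; the gripper's body (76 mm by 85 mm) begins 54 mm behind the grasp point. The pads swing forward as they close: fully open they stand 13 mm farther back than shut.
Start: joints at [1.092, 0.264, 1.604, -0, 1.274, -0.037], TCP at [0.289, 0.61, 0.248] pointing down, gripper open.
Joint ranges: [-2.63, 2.63], [-0.94, 2.18], [0.31, 2.57], [-1.31, 4.45], [0, 2.66], [-2.55, 2.55]. Speed limits (rad/s): [2.57, 2.57, 3.14, 3.14, 3.14, 3.14].

## Interface

Orientations are given as a rotation vector (axis times angle).
In Python, from workcell import readout, read_camera, finish_job, bot gives the robot as it stands.
- The arm moves only by the tool jog_arm, never from a script. Its argument "deltas" is one flat list of numbers, 7 for each row, row after row: the shift along the tool's x, y, z in m, then the turn, a rotation vector about the tool's x, y, z in degrees, then the gripper command: -1 is shut, 1 is fully open, values between are in proportion. A call has 1 to 8 rows; each row is the pose to reach, as a shift and turn from the pose commanded when the call began, along the tool's axes at that moment; what a row does not reach only later rows make up. A row lasts 1/10 s, in which the tool goes at most 50 mm and 8.59 degrees, less where a joint would pass 70% of its speed; a pose out of reach is approached as far as the arm can. A call with a gripper value outside its range is refused whole. The fingers move at their own pace and stop on an object; "squeeze" is the grip in N (left out, the last holds). Time passes only in rows, so rows that repeat a pose let the fingers close. It gives the time, the measured TCP pose, the force, the opening and the grip force at its end, in the units of the state.
- readout.read_state(): the state, without advancing time (a new reading comes with each control period).
- read_camera(name): name is "scene" or "side" or "wrist"; returns a dict with "color" (384x512x3 uint8, blue, green, red), "fx", "fy", "cx", "cy" (pixels), "origin" and "attitude" of the camera in the world. Camera axes: x right, y down, z forward; pixel columns grow to the right and rows downward; lengths in m; the calibration is good to about 2 mm. A picture is of the moment at which its call begins. There is no depth.
- finish_job(): hands the job in; it is judged then, once.
The state is a dict: "time": time; "q": joint angles; "joint_vel": joint speeds; "joint_torque": joint torques, N m; "tool_pos": TCP position; "tcp_rot": TCP orientation; "wrist_force": force on the tool from outside, world axes, zero at the start; "torque": the same for the moment, N m; "width": opening from 0.0 (shut) to 1.0 (fully open); "grip_force": force on a finger pad.
Only numpy, scipy, OpenCV 4.12 (cv2) and the standard library are available. Lean on these libraries where they do the work, as an engineer would, in place of code of your own. Each camera call takes 0.05 s, during which the arm holds its last target. There are 200 camera calls.

## Task

On the fitting bench, put the steel ring that has teeth standing up on its top face into the grey scrap bin whose flap stands open, leaving the ring inside. Then close the bin's sprung flap fully, easing it down under control all the way: never let the spring slam it.

Things in the scene. Friction and masses are not known exactly. Their poses are not given: they have to be found in the camera images.
- dog_ring: Loose steel ring, smooth outside 56 mm across, bore 36, with six square teeth 8 mm high standing on its top face; 26 mm high in all, about 0.22 kg. Lies flat on the bench, teeth up, among plain collars of like size without teeth. Origin: centre of its underside. Grip across the outside from above at any yaw.
- flap_hinge (a point): Middle of the flap's hinge axis on the fixed grey steel bin, 104 mm above the bench. Axes: y along the hinge, x to the bin's back, z up. Bin 170 x 170 mm, rim 100 mm high, floor 4 mm above the bench, walls 4 mm; front wall 110 mm in front (-x) of the hinge, fixed cover over the 60 mm behind it. With the flap open the mouth spans x -106 to 0, y -81 to 81 mm.
- flap (a joint): How far the flap is closed: 0 at its open stop (start), leaning back; 0.33 upright; 1.9 shut (level). Steel, 160 mm wide, 110 mm hinge to edge, 3 mm thick, 0.3 kg. An over-centre spring holds it open until upright; past that, spring and weight pull it shut, 3 N at the bar near the end. Slammed = closing faster than 2 rad/s (0.33 m/s at the bar) before 1.8 rad (17 mm off shut).
- flap_bar (a point): Middle of the flap's pull bar: round steel, 10 mm thick, 110 mm long, parallel to the hinge, on two end rods, 50 mm clear beyond the flap's free edge. In the flap's plane, 165 mm from the hinge: at x = -165 cos(a), z = 165 sin(a) mm from flap_hinge, a = 1.9 - flap. Can be pinched from above at every angle, a finger either side, and turns in the grip. Site axes turn with the flap.
Not all that is in view belongs to the job. What is shaped like the dog_ring but green, orange or purple is not meant.

How it is judged:
By the outcome, as a careful person would: the job done as asked, in the order asked, and still so for the second after the job is handed in, with the robot touching nothing.
It also fails if it takes over 53 s, if anything falls off the work surface, if the arm or the gripper's body presses on something with over 40 N, if the wrist force passes 120 N, or if a joint passes its speed limit or range.

## Working session

There is one attempt and no reset: what is moved stays moved. The work goes in short steps, Python scripts to look and compute and a tool call to move; the robot and the scene stay as the last step left them, time stands still between calls to the robot, and variables do not carry over. Pictures are saved under pics/ and viewed, at most 10 in all, crops included, and the job is handed in when it is done.

Besides the shell and the picture viewer there is one more tool, called after "Call:" in YAML: its name, and indented under it one key for each argument. jog_arm: Moves the arm, as the interface text tells. Its arguments: {"type":"object","properties":{"deltas":{"type":"array"},"squeeze":{"type":"number"}},"required":["deltas"]}

```bash
mkdir -p pics; cat > h.py <<'E'
import numpy as np, cv2
from workcell import readout, read_camera, finish_job, bot
def snap(n,name):
    c=read_camera(n); cv2.imwrite('pics/'+name,c['color']); return c
def R(c):
    a=np.array(c['attitude'],float)
    from scipy.spatial.transform import Rotation as Ro
    return a if a.shape==(3,3) else (Ro.from_rotvec(a).as_matrix() if a.size==3 else None)
def px2w(c,u,v,z):
    d=R(c)@np.array([(u-c['cx'])/c['fx'],(v-c['cy'])/c['fy'],1]); o=np.array(c['origin'])
    return o+d*(z-o[2])/d[2]
def w2px(c,p):
    q=R(c).T@(np.array(p)-c['origin']); return c['fx']*q[0]/q[2]+c['cx'],c['fy']*q[1]/q[2]+c['cy']
E
python3 - <<'E'
from h import *
import pickle
d={}
for n in('scene','side'):
    d[n]=snap(n,n+'1.png'); print(n,{k:v for k,v in d[n].items() if k!='color'})
pickle.dump(d,open('cams.pkl','wb'))
print(readout.read_state())
E
```

```text
scene {'fx': 412.0537814281418, 'fy': 412.0537814281418, 'cx': 247.68198026808358, 'cy': 190.13732863936733, 'origin': array([ 0.78118249, -0.48152169,  0.92192306]), 'attitude': array([-2.39921347, -0.61987653,  0.20692738])}
side {'fx': 421.00283263725424, 'fy': 421.00283263725424, 'cx': 253.82291426189587, 'cy': 189.23552977864114, 'origin': array([ 0.35256937, -0.74213362,  0.57831971]), 'attitude': array([-2.05794846,  0.18604062, -0.11522326])}
{'time': 0.1, 'q': array([ 1.09211730e+00,  2.64665020e-01,  1.60529700e+00, -3.25578202e-06,
        1.27368002e+00, -3.68871363e-02]), 'joint_vel': array([ 0.00110253, -0.00109892, -0.00046594,  0.00018558,  0.00078946,
       -0.00049707]), 'joint_torque': array([-5.64084294e-04, -5.16706002e+01, -3.68591416e+01, -2.49804862e-04,
        6.33476826e-03,  1.39945953e-05]), 'tool_pos': array([0.28829927, 0.60961851, 0.24706294]), 'tcp_rot': array([-0.68821954, -3.06474877,  0.00311353]), 'wrist_force': array([-0.86533055, -0.10418848,  0.15287609]), 'torque': array([0.01359011, 0.00470899, 0.00220103]), 'grip_force': 0.0, 'width': 1.0045904404454968}
```

View pics/scene1.png

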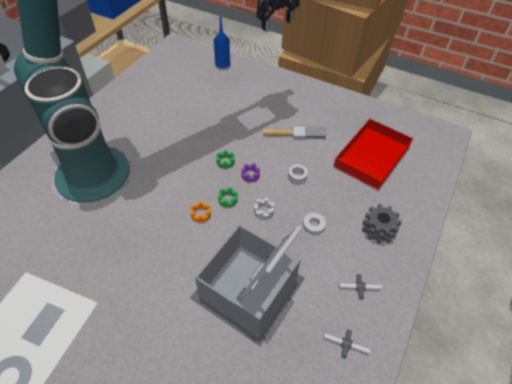

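View pics/side1.png

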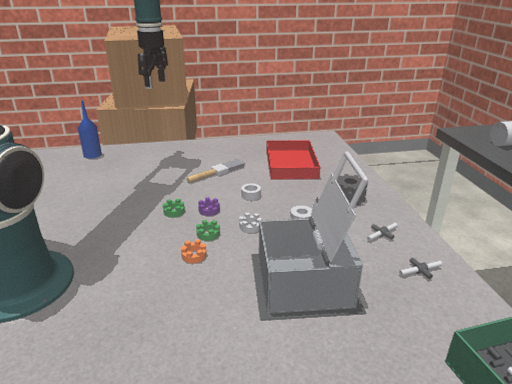

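The steel toothed ring is at scene (264,208) and side (250,222). The bin's open flap is near scene (275,262). I'll enlarge the bin.

```bash
python3 - <<'E'
from h import *
a=cv2.imread('pics/scene1.png')[185:345,180:340]; b=cv2.imread('pics/side1.png')[145:315,225:385]
cv2.imwrite('pics/c1.png',cv2.resize(a,(600,600),interpolation=cv2.INTER_CUBIC))
cv2.imwrite('pics/c2.png',cv2.resize(b,None,fx=3.5,fy=3.5,interpolation=cv2.INTER_CUBIC))
E
```

```text
(no output)
```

View pics/c1.png

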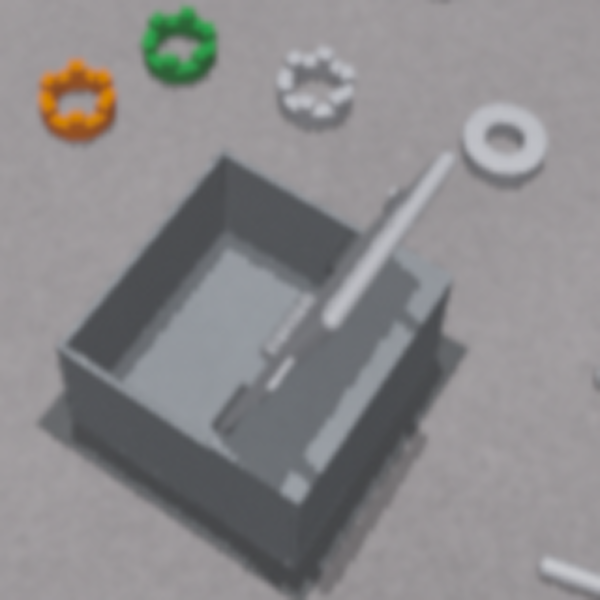

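View pics/c2.png

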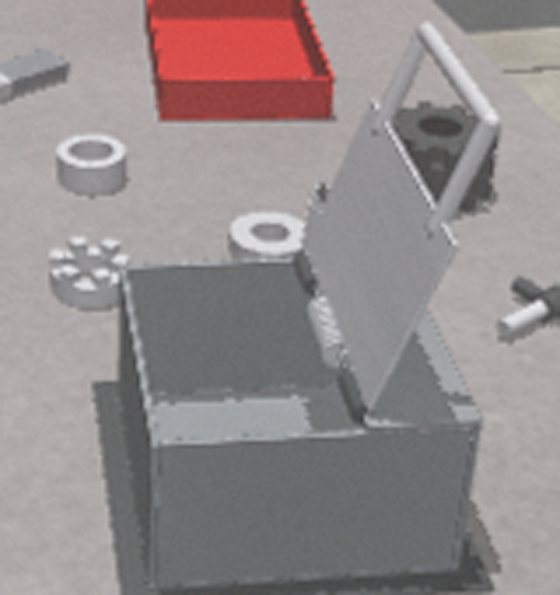

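The first crop shows rim corners at (224,155), (62,349), (300,502) and (450,283), bar ends at (333,320) and (448,157), and the ring's teeth centred at (316,82). In the second, the bar ends are at (425,28) and (492,122), the ring is at (90,262), and the rim corners are at (125,268), (155,440) and (478,418).

```bash
cat > m.py <<'E'
from h import *
import pickle
from scipy.optimize import least_squares
d=pickle.load(open('cams.pkl','rb')); S,D=d['scene'],d['side']
s=lambda u,v:(180+u/3.75-.4,185+v/3.75-.4); t=lambda u,v:(225+u/3.5-.4,145+v/3.5-.4)
# bin local pts (hinge frame): front x=-.110, back x=+.060, y +-.085, rim z -.004
obs=[(S,s(224,155),(-.11,.085,-.004)),(S,s(62,349),(-.11,-.085,-.004)),(S,s(300,502),(.06,-.085,-.004)),(S,s(450,283),(.06,.085,-.004)),
(D,t(125,268),(-.11,.085,-.004)),(D,t(155,440),(-.11,-.085,-.004)),(D,t(478,418),(.06,-.085,-.004)),
]
bx,bz=-.165*np.cos(1.9),.165*np.sin(1.9)
obs+=[(S,s(330,320),(bx,-.052,bz)),(S,s(448,157),(bx,.052,bz)),(D,t(425,30),(bx,.052,bz)),(D,t(490,122),(bx,-.052,bz))]
def loc(p,l):
    x,y,a=p; return np.array([x+l[0]*np.cos(a)-l[1]*np.sin(a),y+l[0]*np.sin(a)+l[1]*np.cos(a),.104+l[2]])
f=lambda p:np.concatenate([np.array(w2px(c,loc(p,l)))-o for c,o,l in obs])
if __name__=='__main__':
    x0=px2w(S,*s(330,330),.1)
    r=min((least_squares(f,[x0[0],x0[1],a]) for a in(-2,-1,0,1,2,3)),key=lambda r:r.cost)
    print(r.x,np.degrees(r.x[2]),r.cost); print(r.fun.reshape(-1,2).round(1).tolist())
    print('ring',px2w(S,*s(316,82),.026),px2w(D,*t(90,258),.026), 'camtop')
    print('bar0',loc(r.x,(bx,0,bz)),'shut',loc(r.x,(-.165,0,0)))
E
python3 m.py; python3 -c "
from h import *
s=readout.read_state()
from scipy.spatial.transform import Rotation as Ro
print(Ro.from_rotvec(s['tcp_rot']).as_matrix().round(3))"
```

```text
[ 0.6026028  -0.09709712 -0.09181689] -5.260720395578542 18.21640772132452
[[-0.5, -2.3], [-1.8, -0.6], [0.0, 1.4], [1.1, -1.1], [-1.5, -1.8], [-0.4, 0.7], [1.4, 1.7], [1.7, -1.0], [-0.8, 2.1], [0.8, 0.2], [-0.2, -1.5]]
ring [0.50707751 0.12211273 0.026     ] [0.50427835 0.1206997  0.026     ] camtop
bar0 [ 0.65572089 -0.10198801  0.26013951] shut [ 0.43829782 -0.08196861  0.104     ]
[[-0.904  0.428 -0.001]
 [ 0.428  0.904 -0.002]
 [ 0.    -0.002 -1.   ]]
```

Call:
jog_arm:
  deltas: [-0.02, -0.017, 0, 0, 0, -1, 1, -0.05, -0.043, 0, 0, 0, -3, 1, -0.08, -0.069, 0, 0, 0, -5, 1, -0.11, -0.095, 0, 0, 0, -7, 1, -0.14, -0.12, 0, 0, 0, -9, 1, -0.17, -0.146, 0.01, 0, 0, -11, 1, -0.2, -0.172, 0.015, 0, 0, -13, 1, -0.23, -0.197, 0.02, 0, 0, -15, 1]

```text
time: 0.9
tool_pos: [0.4122, 0.3319, 0.2275]
tcp_rot: [-0.28, -3.128, 0.001]
wrist_force: [0.2, 0.3, -0.0]
width: 0.999
grip_force: 0.0
```

Call:
jog_arm:
  deltas: [-0.025, -0.037, 0.005, 0, 0, -1, 1, -0.05, -0.073, 0.01, 0, 0, -2, 1, -0.075, -0.11, 0.015, 0, 0, -3, 1, -0.1, -0.147, 0.02, 0, 0, -4, 1, -0.12, -0.176, 0.025, 0, 0, -5, 1, -0.13, -0.191, 0.027, 0, 0, -5, 1, -0.13, -0.191, 0.027, 0, 0, -5, 1]

```text
time: 1.6
tool_pos: [0.5062, 0.1203, 0.2004]
tcp_rot: [-0.151, -3.137, 0.001]
wrist_force: [-0.5, 0.7, 0.2]
width: 1.001
grip_force: 0.0
```

```bash
python3 - <<'E'
from h import *
c=snap('wrist','w1.png'); s=readout.read_state(); print(s['tool_pos'],s['tcp_rot'],s['q'],c['origin'])
print(w2px(c,(.506,.1215,.026)))
import pickle; pickle.dump(c,open('w1.pkl','wb'))
E
```

```text
[0.505813   0.12154508 0.20063273] [-1.49808695e-01 -3.13660570e+00  1.38184890e-04] [ 1.87786699e-01  7.39752216e-03  1.98398233e+00  2.66873499e-04
  1.15160584e+00 -1.28766815e+00] [0.43732973 0.1281423  0.32572944]
(np.float64(255.95702529538386), np.float64(177.8067613469183))
```

View pics/w1.png

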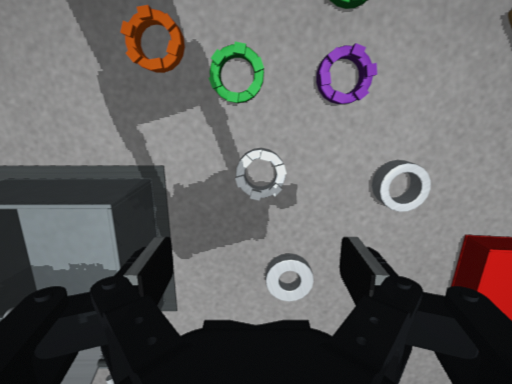

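The ring is at wrist (261,172), and the bin's front-left rim corner is at about (165,166).

```bash
python3 - <<'E'
from m import *
c=pickle.load(open('w1.pkl','rb'))
p=[.6026,-.0971,-.0918]
print(px2w(c,261,172,.026)[:2], px2w(c,165,166,.1)[:2], loc(p,(-.11,.085,-.004)),w2px(c,loc(p,(-.11,.085,-.004))),px2w(c,0,167,.1)[:2])
E
```

```text
[0.50009017 0.12754945] [0.47233279 0.05055383] [ 0.50085522 -0.00237408  0.1       ] (np.float64(109.22566915735234), np.float64(205.02244184568795)) [ 0.46054759 -0.08313181]
```

Call:
jog_arm:
  deltas: [0.004, 0.004, 0.02, 0, 0, 0, 1, 0.004, 0.004, 0.06, 0, 0, 0, 1, 0.004, 0.004, 0.1, 0, 0, 0, 1, 0.004, 0.004, 0.135, 0, 0, 0, 1, 0.004, 0.004, 0.16, 0, 0, 0, 1, 0.004, 0.004, 0.173, 0, 0, 0, 1, 0.004, 0.004, 0.18, 0, 0, 0, 1, 0.004, 0.004, 0.181, 0, 0, 0, 1]
  squeeze: 40

```text
time: 2.45
tool_pos: [0.5023, 0.1275, 0.0202]
tcp_rot: [-0.144, -3.138, -0.0]
wrist_force: [-0.4, -0.6, -0.4]
width: 1.001
grip_force: 0.0
```

Call:
jog_arm:
  deltas: [0, 0, 0, 0, 0, 0, 0.3, 0, 0, 0, 0, 0, 0, 0, 0, 0, 0, 0, 0, 0, -0.3, 0, 0, 0, 0, 0, 0, -0.3, 0, 0, 0, 0, 0, 0, -0.3, 0, 0, 0, 0, 0, 0, -0.3]
  squeeze: 40

```text
time: 3.05
tool_pos: [0.5038, 0.1272, 0.0223]
tcp_rot: [0.146, 3.135, 0.001]
wrist_force: [-1.6, -0.3, 5.8]
width: 0.636
grip_force: 41.4
```

Call:
jog_arm:
  deltas: [0, 0, -0.01, 0, 0, 0, -0.3, 0, 0, -0.03, 0, 0, 0, -0.3, 0, 0, -0.06, 0, 0, 0, -0.3, 0, 0, -0.09, 0, 0, 0, -0.3, 0, 0, -0.12, 0, 0, 0, -0.3, 0, 0, -0.14, 0, 0, 0, -0.3, 0, 0, -0.15, 0, 0, 0, -0.3]

```text
time: 3.75
tool_pos: [0.5038, 0.1272, 0.1737]
tcp_rot: [0.146, 3.133, 0.002]
wrist_force: [0.9, -0.1, -1.4]
width: 0.63
grip_force: 42.9
```

Call:
jog_arm:
  deltas: [-0.006, -0.02, 0, 0, 0, 0, -0.3, -0.015, -0.05, 0, 0, 0, 0, -0.3, -0.026, -0.09, 0, 0, 0, 0, -0.3, -0.038, -0.13, 0, 0, 0, 0, -0.3, -0.05, -0.17, 0, 0, 0, 0, -0.3, -0.058, -0.197, 0, 0, 0, 0, -0.3, -0.063, -0.214, 0, 0, 0, 0, -0.3, -0.063, -0.214, 0, 0, 0, 0, -0.3]

```text
time: 4.55
tool_pos: [0.5453, -0.0938, 0.17]
tcp_rot: [-0.15, -3.137, 0.0]
wrist_force: [-0.4, -0.2, -1.6]
width: 0.629
grip_force: 42.9
```

```bash
python3 - <<'E'
from h import *
c=snap('wrist','w2.png'); d=snap('scene','s2.png'); s=readout.read_state(); print(s['tool_pos'],s['width'],s['grip_force'],s['q'])
cv2.imwrite('pics/w2s.png',np.hstack([cv2.resize(c['color'],(400,300)),cv2.resize(d['color'][130:346,150:438],(400,300))]))
E
```

```text
[ 0.54476521 -0.09150283  0.16982304] 0.6314379533235154 42.86826616153121 [-2.11953176e-01  9.73493857e-02  1.94976617e+00  8.39709250e-04
  1.09591043e+00 -1.68959933e+00]
```

View pics/w2s.png

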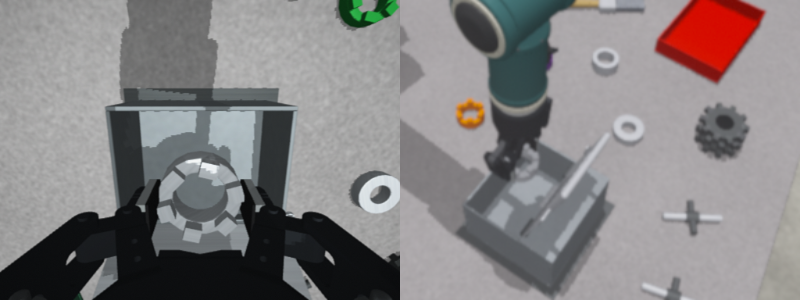

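The toothed ring is held between the pads over the open mouth, with the front rim corners at (107,106) and (298,106) in the left half. I'll lower it and release.

Call:
jog_arm:
  deltas: [0, 0, 0.015, 0, 0, 0, -0.3, 0, 0, 0.045, 0, 0, 0, -0.3, 0, 0, 0.08, 0, 0, 0, -0.3, 0, 0, 0.105, 0, 0, 0, -0.3, 0, 0, 0.12, 0, 0, 0, -0.3, 0, 0, 0.13, 0, 0, 0, -0.3, 0, 0, 0.133, 0, 0, 0, -0.3, 0, 0, 0.133, 0, 0, 0, -0.3]

```text
time: 5.45
tool_pos: [0.5458, -0.0918, 0.0376]
tcp_rot: [0.145, 3.138, -0.0]
wrist_force: [0.4, -0.7, -2.5]
width: 0.63
grip_force: 42.9
```

Call:
jog_arm:
  deltas: [0, 0, 0, 0, 0, 0, 0.4, 0, 0, 0, 0, 0, 0, 0.8, 0, 0, 0, 0, 0, 0, 0.8, 0, 0, 0, 0, 0, 0, 0.8, 0, 0, 0, 0, 0, 0, 0.8]

```text
time: 5.95
tool_pos: [0.5456, -0.0921, 0.0377]
tcp_rot: [0.146, 3.137, -0.0]
wrist_force: [1.5, -0.7, 0.2]
width: 0.903
grip_force: 0.0
```

```bash
python3 - <<'E'
from m import *
c=cv2.imread('pics/w2.png')
# wrist rim corner comparison needs camera pose: rebuild from current pose offset
k=read_camera('wrist'); s=readout.read_state(); print(s['tool_pos'])
k['origin']=np.array(k['origin'])+np.array([.54477,-.0915,.16982])-s['tool_pos']
p=[.6026,-.0971,-.0918]
for u in((107*1.28,106*1.28),(298*1.28,106*1.28)): print(px2w(k,*u,.1)[:2])
for y in(.085,-.085): print(loc(p,(-.11,y,-.004)))
E
```

```text
[ 0.54542873 -0.09208354  0.03756794]
[ 0.48427216 -0.16610799]
[ 4.99377632e-01 -1.28947777e-04]
[ 0.50085522 -0.00237408  0.1       ]
[ 0.48527113 -0.17165827  0.1       ]
```

Call:
jog_arm:
  deltas: [0, 0, -0.015, 0, 0, 0, 0.8, 0, 0, -0.05, 0, 0, 0, 0.8, 0, 0, -0.095, 0, 0, 0, 0.8, 0, 0, -0.145, 0, 0, 0, 0.8, 0, 0, -0.19, 0, 0, 8, 0.8, 0, 0, -0.235, 0, 0, 16, 0.8, 0, 0, -0.28, 0, 0, 24, 0.8, 0, 0, -0.31, 0, 0, 32, 0.8]

```text
time: 6.8
tool_pos: [0.5459, -0.0921, 0.353]
tcp_rot: [1.012, 2.968, 0.001]
wrist_force: [0.1, -0.1, 0.1]
width: 0.901
grip_force: 0.0
```

Call:
jog_arm:
  deltas: [0, 0, -0.01, 0, 0, 8, 0.5, 0, 0, -0.01, 0, 0, 16, 0, 0, 0, -0.01, 0, 0, 24, 0, 0, 0, -0.01, 0, 0, 32, 0, 0, 0, -0.01, 0, 0, 40, 0, 0, 0, -0.01, 0, 0, 48, 0, 0, 0, -0.01, 0, 0, 56, 0, 0, 0, -0.01, 0, 0, 58, 0]

```text
time: 7.6
tool_pos: [0.5449, -0.0919, 0.3584]
tcp_rot: [2.325, 2.111, 0.001]
wrist_force: [0.3, 0.8, 0.7]
width: 0.502
grip_force: 0.0
```

```bash
python3 - <<'E'
from m import *
from scipy.spatial.transform import Rotation as Ro
c=snap('wrist','w3.png'); s=readout.read_state(); print(s['tool_pos'],s['width'],s['q']);print(Ro.from_rotvec(s['tcp_rot']).as_matrix().round(3))
pickle.dump(c,open('w3.pkl','wb')); print(w2px(c,(.655,-.1,.26)))
d=snap('side','d3.png')
cv2.imwrite('pics/w3s.png',np.hstack([cv2.resize(c['color'],(500,375)),cv2.resize(d['color'][100:325,220:400],(300,375))]))
E
```

```text
[ 0.54497232 -0.0919271   0.35842039] 0.501822738942757 [-2.12184051e-01 -1.84387052e-02  1.71888878e+00  9.84595119e-06
  1.44028627e+00 -1.16397042e-01]
[[ 0.096  0.995  0.001]
 [ 0.995 -0.096 -0.   ]
 [-0.     0.001 -1.   ]]
(np.float64(388.8505238979691), np.float64(196.99473056942497))
```

View pics/w3s.png

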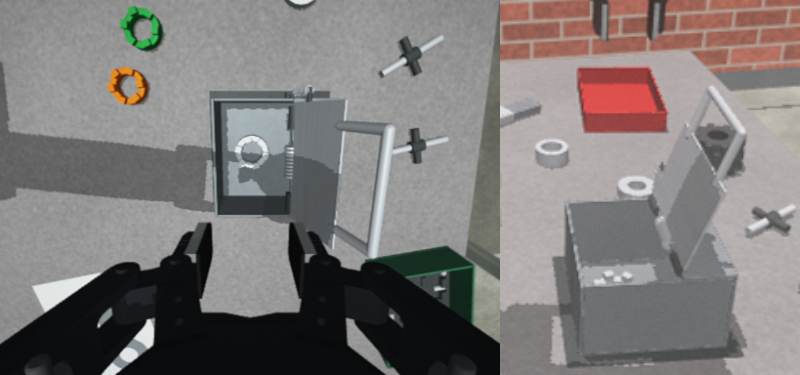

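The ring lies in the bin. The bar's middle is at full-resolution wrist pixel (390.6,195.6), against a prediction of (389,197), so the estimate holds. Next I'll go over the bar and pinch it.

Call:
jog_arm:
  deltas: [0.001, 0.015, 0, 0, 0, 0, 0.1, 0.003, 0.045, 0, 0, 0, 0, 0.1, 0.003, 0.08, 0, 0, 0, 0, 0.1, 0.003, 0.103, 0, 0, 0, 0, 0.1, 0.003, 0.111, 0, 0, 0, 0, 0.1, 0.003, 0.111, 0.02, 0, 0, 0, 0.1, 0.003, 0.111, 0.05, 0, 0, 0, 0.1, 0.003, 0.111, 0.07, 0, 0, 0, 0.1]

```text
time: 8.5
tool_pos: [0.6556, -0.0991, 0.2855]
tcp_rot: [-2.32, -2.116, 0.002]
wrist_force: [0.4, 0.2, 0.5]
width: 0.551
grip_force: 0.0
```

Call:
jog_arm:
  deltas: [0, 0, 0.015, 0, 0, 0, 0.1, 0, 0, 0.026, 0, 0, 0, 0.1, 0, 0, 0.031, 0, 0, 0, 0.1, 0, 0, 0.031, 0, 0, 0, 0.1]

```text
time: 8.9
tool_pos: [0.656, -0.0993, 0.2561]
tcp_rot: [-2.322, -2.116, 0.0]
wrist_force: [-0.1, 0.1, 0.3]
width: 0.547
grip_force: 0.0
```

Call:
jog_arm:
  deltas: [0, 0, 0, 0, 0, 0, -0.3, 0, 0, 0, 0, 0, 0, -0.5, 0, 0, 0, 0, 0, 0, -0.7, 0, 0, 0, 0, 0, 0, -1, 0, 0, 0, 0, 0, 0, -1, 0, 0, 0, 0, 0, 0, -1, 0, 0, 0, 0, 0, 0, -1]
  squeeze: 25

```text
time: 9.6
tool_pos: [0.6553, -0.0993, 0.2574]
tcp_rot: [-2.321, -2.116, 0.001]
wrist_force: [-5.2, 0.9, 4.4]
width: 0.104
grip_force: 24.7
```

```bash
python3 - <<'E'
from m import *
s=readout.read_state(); print(s['tool_pos'],s['width'],s['grip_force'],s['wrist_force'])
d=snap('side','d4.png'); c=snap('wrist','w4.png')
cv2.imwrite('pics/w4s.png',np.hstack([cv2.resize(c['color'],(450,338)),cv2.resize(d['color'][60:325,220:420],(255,338))]))
a0=1.9
for k in range(6):
    r=[]
    for i in range(1,9):
        a=a0-.04*i; r.append((round(-.165*(np.cos(a)-np.cos(a0)),4),round(-.165*(np.sin(a)-np.sin(a0)),4)))
    print(k,r); a0-=.32
E
```

```text
[ 0.6552951  -0.09927284  0.2573797 ] 0.10419390168984637 24.709637761116028 [-5.17638181  0.92134909  4.39307837]
0 [(np.float64(-0.0063), np.float64(-0.002)), (np.float64(-0.0126), np.float64(-0.0038)), (np.float64(-0.0191), np.float64(-0.0053)), (np.float64(-0.0256), np.float64(-0.0065)), (np.float64(-0.0321), np.float64(-0.0075)), (np.float64(-0.0386), np.float64(-0.0082)), (np.float64(-0.0452), np.float64(-0.0087)), (np.float64(-0.0518), np.float64(-0.0089))]
1 [(np.float64(-0.0066), np.float64(0.0001)), (np.float64(-0.0132), np.float64(0.0004)), (np.float64(-0.0198), np.float64(0.001)), (np.float64(-0.0263), np.float64(0.0019)), (np.float64(-0.0328), np.float64(0.003)), (np.float64(-0.0393), np.float64(0.0044)), (np.float64(-0.0457), np.float64(0.006)), (np.float64(-0.052), np.float64(0.0079))]
2 [(np.float64(-0.0062), np.float64(0.0021)), (np.float64(-0.0124), np.float64(0.0045)), (np.float64(-0.0184), np.float64(0.0072)), (np.float64(-0.0244), np.float64(0.01)), (np.float64(-0.0302), np.float64(0.0132)), (np.float64(-0.0359), np.float64(0.0165)), (np.float64(-0.0414), np.floa
[... 389 characters left out ...]
0374))]
4 [(np.float64(-0.0037), np.float64(0.0054)), (np.float64(-0.0072), np.float64(0.011)), (np.float64(-0.0105), np.float64(0.0168)), (np.float64(-0.0136), np.float64(0.0226)), (np.float64(-0.0164), np.float64(0.0286)), (np.float64(-0.0189), np.float64(0.0347)), (np.float64(-0.0213), np.float64(0.0408)), (np.float64(-0.0233), np.float64(0.0471))]
5 [(np.float64(-0.0018), np.float64(0.0063)), (np.float64(-0.0034), np.float64(0.0128)), (np.float64(-0.0047), np.float64(0.0192)), (np.float64(-0.0058), np.float64(0.0257)), (np.float64(-0.0065), np.float64(0.0323)), (np.float64(-0.0071), np.float64(0.0389)), (np.float64(-0.0073), np.float64(0.0455)), (np.float64(-0.0073), np.float64(0.0521))]
```

View pics/w4s.png

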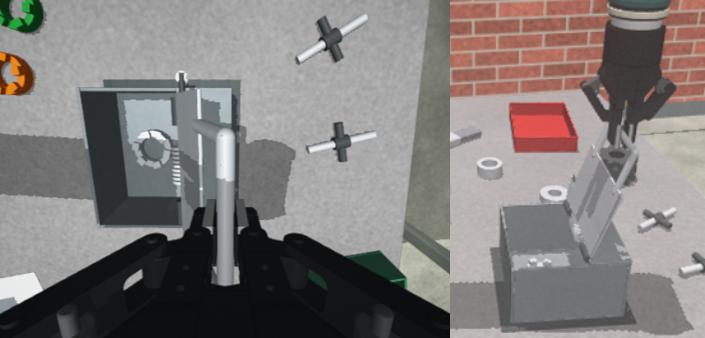

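The bar is pinched between the pads. Now I'll ease it over at 0.4 rad/s.

Call:
jog_arm:
  deltas: [0, -0.006, -0.002, 0, 0, 0, -1, 0, -0.0126, -0.0038, 0, 0, 0, -1, 0, -0.019, -0.0053, 0, 0, 0, -1, 0, -0.0256, -0.0065, 0, 0, 0, -1, 0, -0.032, -0.0075, 0, 0, 0, -1, 0, -0.0386, -0.0082, 0, 0, 0, -1, 0, -0.0452, -0.0087, 0, 0, 0, -1, 0, -0.0518, -0.0089, 0, 0, 0, -1]

```text
time: 10.5
tool_pos: [0.604, -0.0944, 0.2657]
tcp_rot: [2.322, 2.116, 0.0]
wrist_force: [1.6, 0.1, 5.8]
width: 0.106
grip_force: 25.8
```

Call:
jog_arm:
  deltas: [0, -0.0066, 0, 0, 0, 0, -1, 0, -0.0132, 0.0004, 0, 0, 0, -1, 0, -0.0198, 0.001, 0, 0, 0, -1, 0, -0.0263, 0.0019, 0, 0, 0, -1, 0, -0.0328, 0.003, 0, 0, 0, -1, 0, -0.0393, 0.0044, 0, 0, 0, -1, 0, -0.0457, 0.006, 0, 0, 0, -1, 0, -0.052, 0.0079, 0, 0, 0, -1]

```text
time: 11.3
tool_pos: [0.5517, -0.0895, 0.2562]
tcp_rot: [-2.321, -2.115, 0.001]
wrist_force: [0.4, 0.6, -0.6]
width: 0.102
grip_force: 26.1
```

Call:
jog_arm:
  deltas: [0, -0.0062, 0.0021, 0, 0, 0, -1, 0, -0.0124, 0.0045, 0, 0, 0, -1, 0, -0.0184, 0.0072, 0, 0, 0, -1, 0, -0.0244, 0.01, 0, 0, 0, -1, 0, -0.0302, 0.0132, 0, 0, 0, -1, 0, -0.0359, 0.0165, 0, 0, 0, -1, 0, -0.0414, 0.0201, 0, 0, 0, -1, 0, -0.0469, 0.0238, 0, 0, 0, -1]

```text
time: 12.1
tool_pos: [0.5055, -0.0852, 0.233]
tcp_rot: [-2.322, -2.116, 0.0]
wrist_force: [0.3, 2.1, -0.6]
width: 0.099
grip_force: 25.8
```

Forces are tiny, so I'll continue.

Call:
jog_arm:
  deltas: [0, -0.0053, 0.004, 0, 0, 0, -1, 0, -0.0103, 0.0082, 0, 0, 0, -1, 0, -0.0153, 0.0126, 0, 0, 0, -1, 0, -0.02, 0.0172, 0, 0, 0, -1, 0, -0.0245, 0.022, 0, 0, 0, -1, 0, -0.0289, 0.027, 0, 0, 0, -1, 0, -0.033, 0.0321, 0, 0, 0, -1, 0, -0.037, 0.0374, 0, 0, 0, -1]

```text
time: 12.9
tool_pos: [0.4688, -0.0819, 0.1956]
tcp_rot: [-2.322, -2.116, 0.0]
wrist_force: [-0.7, 2.4, -1.3]
width: 0.106
grip_force: 26.0
```

Call:
jog_arm:
  deltas: [0, -0.0037, 0.0054, 0, 0, 0, -1, 0, -0.0072, 0.011, 0, 0, 0, -1, 0, -0.0105, 0.0168, 0, 0, 0, -1, 0, -0.0136, 0.0226, 0, 0, 0, -1, 0, -0.0164, 0.0286, 0, 0, 0, -1, 0, -0.0189, 0.0347, 0, 0, 0, -1, 0, -0.0213, 0.0408, 0, 0, 0, -1, 0, -0.0233, 0.0471, 0, 0, 0, -1]

```text
time: 13.7
tool_pos: [0.4455, -0.0798, 0.1483]
tcp_rot: [-2.322, -2.116, 0.001]
wrist_force: [-2.9, 1.2, -1.4]
width: 0.104
grip_force: 26.3
```

```bash
python3 - <<'E'
from m import *
s=readout.read_state(); print(s['tool_pos'],s['wrist_force'])
d=snap('side','d5.png'); c=snap('wrist','w5.png')
cv2.imwrite('pics/w5s.png',np.hstack([cv2.resize(c['color'],(450,338)),cv2.resize(d['color'][100:325,220:400],(270,338))]))
E
```

```text
[ 0.44550099 -0.07976113  0.14832958] [-2.873188    1.24015241 -1.35155186]
```

View pics/w5s.png

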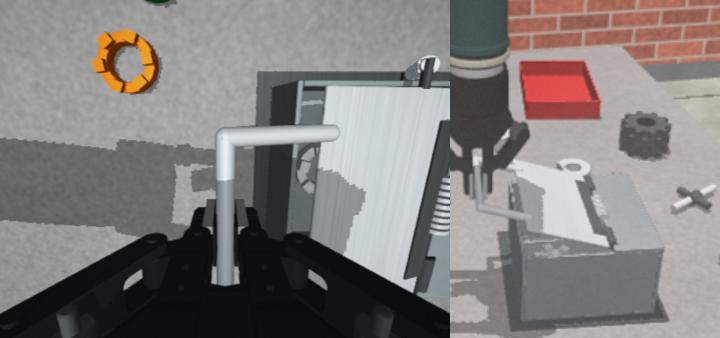

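The bar is still in the grip, the flap is about 0.3 rad from shut, and the ring shows inside. I'll run the last part of the arc and press slightly past shut.

Call:
jog_arm:
  deltas: [0, -0.0018, 0.0063, 0, 0, 0, -1, 0, -0.0034, 0.0125, 0, 0, 0, -1, 0, -0.0047, 0.0185, 0, 0, 0, -1, 0, -0.0058, 0.0245, 0, 0, 0, -1, 0, -0.0065, 0.03, 0, 0, 0, -1, 0, -0.007, 0.035, 0, 0, 0, -1, 0, -0.0072, 0.039, 0, 0, 0, -1, 0, -0.0073, 0.042, 0, 0, 0, -1]

```text
time: 14.6
tool_pos: [0.4382, -0.0791, 0.1063]
tcp_rot: [-2.321, -2.116, 0.002]
wrist_force: [-5.3, -0.2, -1.5]
width: 0.101
grip_force: 26.7
```

Call:
jog_arm:
  deltas: [0, 0, 0.001, 0, 0, 0, -1, 0, 0, 0.002, 0, 0, 0, -1, 0, 0, 0.003, 0, 0, 0, -1, 0, 0, 0.004, 0, 0, 0, -1, 0, 0, 0.004, 0, 0, 0, -1]

```text
time: 15.1
tool_pos: [0.438, -0.079, 0.1026]
tcp_rot: [-2.321, -2.115, 0.002]
wrist_force: [-5.2, -0.5, -2.6]
width: 0.106
grip_force: 26.7
```

Call:
jog_arm:
  deltas: [0, 0, 0.001, 0, 0, 0, -1, 0, 0, 0.002, 0, 0, 0, -1, 0, 0, 0.003, 0, 0, 0, -1, 0, 0, 0.004, 0, 0, 0, -1, 0, 0, 0.004, 0, 0, 0, -1]

```text
time: 15.6
tool_pos: [0.4379, -0.079, 0.0985]
tcp_rot: [-2.321, -2.115, 0.002]
wrist_force: [-6.0, -1.7, -2.6]
width: 0.108
grip_force: 26.8
```

Call:
jog_arm:
  deltas: [0, 0, 0.001, 0, 0, 0, -1, 0, 0, 0.002, 0, 0, 0, -1, 0, 0, 0.003, 0, 0, 0, -1, 0, 0, 0.004, 0, 0, 0, -1, 0, 0, 0.004, 0, 0, 0, -1]

```text
time: 16.1
tool_pos: [0.438, -0.079, 0.097]
tcp_rot: [-2.32, -2.115, 0.003]
wrist_force: [-14.1, 1.2, 16.9]
width: 0.105
grip_force: 28.6
```

Contact at the stop: 17 N upward at z = 0.097. I'll back off the press, release and lift away.

Call:
jog_arm:
  deltas: [0, 0, -0.002, 0, 0, 0, -1, 0, 0, -0.002, 0, 0, 0, -0.8, 0, 0, -0.002, 0, 0, 0, -0.5, 0, 0, -0.002, 0, 0, 0, -0.2, 0, 0, -0.002, 0, 0, 0, -0.1, 0, 0, -0.002, 0, 0, 0, -0.1, 0, 0, -0.002, 0, 0, 0, -0.1]

```text
time: 16.8
tool_pos: [0.4392, -0.0791, 0.0972]
tcp_rot: [2.321, 2.116, 0.001]
wrist_force: [0.2, 0.9, 0.3]
width: 0.451
grip_force: 0.0
```

Call:
jog_arm:
  deltas: [0, 0, -0.005, 0, 0, 0, -0.1, 0, 0, -0.02, 0, 0, 0, -0.1, 0, 0, -0.05, 0, 0, 0, -0.1, 0, 0, -0.09, 0, 0, 0, -0.1, 0, 0, -0.12, 0, 0, 0, -0.1, 0, 0, -0.14, 0, 0, 0, -0.1, 0, 0, -0.14, 0, 0, 0, -0.1, 0, 0, -0.14, 0, 0, 0, -0.1]

```text
time: 17.6
tool_pos: [0.4388, -0.0791, 0.2371]
tcp_rot: [2.321, 2.116, 0.001]
wrist_force: [0.3, 0.6, -0.6]
width: 0.451
grip_force: 0.0
```

```bash
python3 - <<'E'
from m import *
d=snap('side','d6.png'); c=snap('scene','s6.png')
cv2.imwrite('pics/w6s.png',np.hstack([cv2.resize(c['color'][180:360,150:330],(400,400)),cv2.resize(d['color'][145:325,220:400],(400,400))]))
E
```

```text
(no output)
```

View pics/w6s.png

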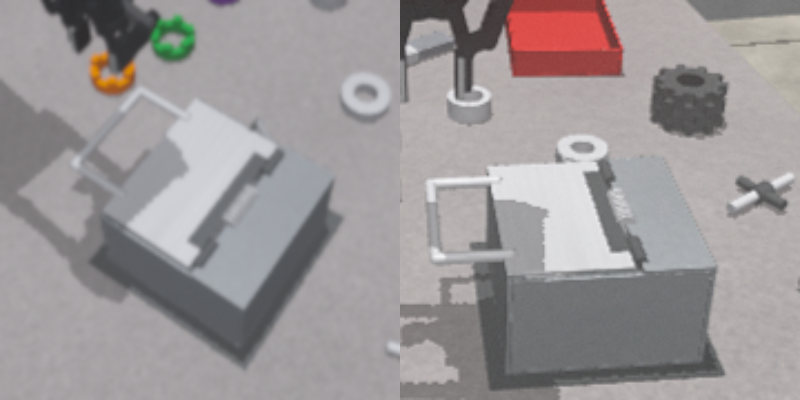

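The flap lies level on the bin, with the bar out in front at (433,220) in the right half, and the gripper is clear.

```bash
python3 -c "
from workcell import finish_job; print(finish_job())"
```

```text
the job is handed in; nothing more can be done
None
```

The toothed steel ring is in the bin, and I eased the flap down to fully shut at about 0.4 rad/s with the bar held in the grip the whole way; the job was handed in at about 18 s.

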